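# Put the check weight away and show the weight set under its clear inner lid

### The job

The balance check is done: set the weight that stands on the balance pan back upright in its own close-fitting hole in the weight case and let go of it, then carry the two nested lids together from the counter and lower them onto the case, neither dropped nor taken apart on the way. Then lift the outer lid alone, straight up by about 10 cm, leaving the clear inner lid seated undisturbed so that a colleague can check the set through it. Finish while holding the outer lid up there, still and level above the case; leave everything else where it is.

Things in the scene. Friction and masses are not known exactly. Their poses are not given: they have to be found in the camera images.
- w100_mid (a point): the weight to put away, 100 g: steel cylinder weight standing on the balance pan, 37 mm tall; body 22 mm across (foot bevelled 1.5 mm) up to 25 mm, neck 11 mm across, knob 16 mm across from 29 to 37 mm. The point is on its axis, half-way up (18.5 mm above its foot)
- balance: top-loading balance, 240 mm (its x) by 190 mm (its y), fixed to the counter; round steel pan 116 mm across, top 80 mm above the counter, its centre 45 mm from the origin along the balance's +x. Origin: centre of the underside, on the counter; z up
- case: base of the weight case, dark grey, fixed: plinth 146 (x) by 63 mm (y), 22 mm high; on it a tier 138 by 55 mm, its flat top 30 mm above the counter, top edges bevelled 3 mm at 45 degrees. Four holes along x, widths 32 (empty: its weight is away), 26 (empty), 22 and 17 mm (hold the small weights) at x = -46, -9, +23, +52 mm. Origin: centre of the underside; z up
- case_hole (a point): centre of the mouth of the 26 mm hole, the place of the weight on the balance, 30 mm above the counter. The hole is 12 mm deep: the weight seated in it stands 25 mm (13 mm of them its body) above the tier top. The next weight along the case, 32 mm off, stands 17 mm above the tier top, the last one 12 mm. Axes as case
- case_seat (a point): where the point inner_band lies when the inner lid is seated (either way round): over the middle of the case, 30 mm above the counter. Seated, the lid's band surrounds the tier with 2 mm to spare all round and its lower edge stands on the plinth. Axes as case
- inner_band (a point): clear rigid inner lid, loose, about 110 g, standing on the counter under the outer lid: band 146 (x) by 63 mm (y) outside, 16 mm high, 2 mm walls, open below; above it a ledge and a dome 134 by 47 mm, top 39 mm above the band's lower edge. Point: mid-lid, half-way up the band (8 mm); x along its length, z up. Gripped across the band's 63 mm it carries the outer lid along
- outer_handle (a point): outer lid, dark grey cap, loose, about 130 g: 141.5 (x) by 54.5 mm (y), 27.5 mm high plus a rib handle on top, 56 (x) by 12 (y) by 16 mm. It hangs over the clear dome with 2 mm of play and rests on the inner lid's ledge, not latched; the band stands out 4 mm beyond it. Point: centre of the handle, 35.5 mm above the cap's lower edge, 43.5 mm above inner_band when nested; x along its length
- w50_mid (a point): small steel weight (18 mm across, 29 mm tall) that stays in the third hole of the case; the point is half-way up
- w20_mid (a point): smallest steel weight (13 mm across, 21 mm tall) that stays in the fourth hole of the case; the point is half-way up
- jar: bystander: white ointment jar, 50 mm across, 42 mm tall; origin at the centre of its underside
- vial: bystander: brown glass medicine bottle, 42 mm across, 75 mm tall; origin at the centre of its underside
- tablets: bystander: white tablet jar with a cap, 46 mm across, 70 mm tall; origin at the centre of its underside
- carton: bystander: medicine carton lying flat, 45 by 90 by 28 mm (x, y, z); origin at the centre of its underside
- marker: bystander: marker pen lying along its x, 130 mm long, 11 mm thick; origin at the middle of its underside
- spatula: bystander: ointment spatula lying along its x, 176 mm long, 13 mm wide, 10 mm high; origin at its underside near the middle
There are look-alikes about, which are no part of the job. Leave any green look-alike of the part that bears inner_band alone.

How it is judged:
On the way, in this order (a step that is already met when the one before it is completed fails the run):
1. the weight stands upright in its own hole and is let go (horizontal distance between w100_mid and case_hole below 0.004 m and z of w100_mid in the frame of case below 0.0395 m and angle between w100_mid's own z axis and vertical below 0.1 rad and contact force between the fingers and w100 below 0.05 N), for 0.2 s.
2. both lids are up off the counter together, still nested (height (world z) of inner_band above 0.05 m and z of outer_handle in the frame of inner_band between 0.039 and 0.048 m), for 0.2 s.
3. the nested pair is on the case: inner lid seated on the plinth, outer lid on its ledge (distance between inner_band and case_seat below 0.005 m and angle between inner_band's own z axis and vertical below 0.05 rad and angle between the x axis of inner_band and the x axis of case, either way round below 0.06 rad and z of outer_handle in the frame of inner_band between 0.039 and 0.048 m), for 0.2 s.
At the end, for the whole second after the job is handed in: Weight upright on the floor of its 26 mm hole (4 mm); inner lid seated on the case (5 mm, 0.05 rad), untouched; small weights within 10 mm of their start; fingers hold the outer lid still and free, 70 to 140 mm above where it sat, within 50 mm sideways of mid-case, level to 0.17 rad (horizontal distance between w100_mid and case_hole below 0.004 m and z of w100_mid in the frame of case below 0.0395 m and angle between w100_mid's own z axis and vertical below 0.1 rad and distance between inner_band and case_seat below 0.005 m and angle between inner_band's own z axis and vertical below 0.05 rad and angle between the x axis of inner_band and the x axis of case, either way round below 0.06 rad and z of outer_handle in the frame of case between 0.1435 and 0.2135 m and horizontal distance between outer_handle and case_seat below 0.05 m and angle between outer_handle's own z axis and vertical below 0.17 rad and contact force between the fingers and outer_lid above 0.5 N and contact force between each of outer_lid, the fingers and inner_lid below 0.05 N and linear speed of outer_lid below 0.03 m/s and linear speed of inner_lid below 0.02 m/s and distance of each of w50_mid, w20_mid from where it was at the start of the episode below 0.01 m); the arm keeps its last pose, push and grip.
It fails at once if the outer lid is parted from the inner lid anywhere but with the inner lid seated on the case (more than about 8 mm apart, inner lid more than 7 mm from its seat) (z of outer_handle in the frame of inner_band above 0.052 m and distance between inner_band and case_seat above 0.007 m).
It fails at once if a lid or the weight is dropped (let fall faster than about 0.5 m/s) ((contact force between the fingers and w100 below 0.02 N and linear speed of w100 above 0.5 m/s) or (contact force between the fingers and inner_lid below 0.02 N and linear speed of inner_lid above 0.45 m/s and contact force between the fingers and outer_lid below 0.02 N) or (contact force between the fingers and outer_lid below 0.02 N and linear speed of outer_lid above 0.45 m/s and contact force between the fingers and inner_lid below 0.02 N)).
It fails at once if a bystander is moved more than 30 mm, or a small weight in the case more than 10 mm (distance of any of jar, vial, tablets, carton, marker, spatula from where it was at the start of the episode above 0.03 m or distance of any of w50_mid, w20_mid from where it was at the start of the episode above 0.01 m).
It also fails if it takes over 67 s, if anything falls off the work surface, if the arm or the gripper's body presses on something with over 40 N, if the wrist force passes 120 N, or if a joint passes its speed limit or range.

### The arm

A 6-joint arm with a two-finger parallel gripper is mounted at the origin on the work surface. World frame = base frame: x ahead of the robot, y to its left, z up, the work surface at z = 0. Lengths are in m, angles in rad, forces in N, time in s.
With the tool pointing down it reaches from about 0.25 to 0.775 m from the base axis. Payload 4 kg.
Tool frame: the origin (TCP) lies at the very end of the fingers, on their centre line; the grasp point (between the pads) lies 19 mm behind it; x points along the fingers, y is the direction in which the jaws open and shut, and the axes are right-handed (so a half turn about x gives the same grasp; the last joint's range is limited). The gripper opens to 94 mm and grips with 3 to 60 N. Pads are 16 mm wide; open, the fingers measure 119 mm over their backs; the gripper's body (75 mm by 177 mm) begins 78 mm behind the grasp point.
Start: joints at [1.036, 0.087, 1.371, -0, 1.684, -0.103], TCP at [0.23, 0.5, 0.206] pointing down, gripper open.
Joint ranges: [-3.1, 3.1], [-0.76, 2.03], [0.27, 2.55], [-1.08, 4.22], [0.17, 2.65], [-2.57, 2.57]. Speed limits (rad/s): [2.79, 2.79, 3.14, 3.14, 3.14, 3.14].

### API

Orientations are given as [roll, pitch, yaw] about the fixed x, y, z axes, in that order (R = Rz(yaw) Ry(pitch) Rx(roll)).
In Python, from bench import robot gives the robot as it stands.
- The arm moves only by the tool carry_out, never from a script. Its argument "targets" is a list of rows, each a list of 5 numbers: the closure, from 0 (fully open) to 1 (shut), then the shift along the tool's x, y, z in cm, then the turn about the tool's x in degrees. In form: [[fingers, tx, ty, tz, turn], ...]. A call has 1 to 20 rows; each row shifts and turns the commanded pose from where the row before left it, along the tool's axes as they then stand; what a row does not reach is not made up. A row lasts 1/10 s, in which the tool goes at most 50 mm and 8.59 degrees, less where a joint would pass 70% of its speed; a pose out of reach is approached as far as the arm can. A call is refused whole if a number of a shift passes 5 or a number of a turn 8.59, either way. A call with a gripper value outside its range is refused whole. The fingers move at their own pace and stop on an object; the grip force is fixed at half the most. Time passes only in rows, so rows that do not move let the fingers close. It gives the time, the measured TCP pose, the force and the opening at its end, in the units of the state.
- robot.get_obs(): the state, without advancing time (a new reading comes with each control period).
- robot.snapshot(name): name is "side" or "top"; returns a dict with "image" (420x560x3 uint8, red, green, blue), "camera_matrix" (3x3 intrinsics, pixels), "distortion" ([k1, k2, p1, p2, k3] as OpenCV has them; the pictures are not rectified), "pose" (4x4, takes a point from camera to world coordinates). Camera axes: x right, y up, looking along -z (the intrinsics and any distortion apply to the point x, -y, -z); pixel columns grow to the right and rows downward; lengths in m; the calibration is good to about 2 mm. A picture is of the moment at which its call begins. There is no depth.
- robot.close_job(): hands the job in, once; it reports no verdict.
The state is a dict: "time": time; "joint_positions": joint angles; "qvel": joint speeds; "joint_torque": joint torques, N m; "tool_pos": TCP position; "ee_rot": TCP orientation; "wrist_force": force on the tool from outside, world axes, zero at the start; "wrist_torque": the same for the moment, N m; "width": finger opening in m.
Only numpy, scipy, OpenCV 4.12 (cv2) and the standard library are available. Lean on these libraries where they do the work, as an engineer would, in place of code of your own. Each camera call takes 0.05 s, during which the arm holds its last target. There are 200 camera calls.

## Working session

There is one attempt and no reset: what is moved stays moved. The work goes in short steps, Python scripts to look and compute and a tool call to move; the robot and the scene stay as the last step left them, time stands still between calls to the robot, and variables do not carry over. Pictures are saved under pics/ and viewed, about 8 in all and at most 12, crops included, and the job is handed in when it is done.

Besides the shell and the picture viewer there is one more tool, called after "Emit:" as name([rows], argument=value, ...), one row to a line, values as JSON. carry_out: Moves the arm, as the interface text tells. Its arguments: {"type":"object","properties":{"targets":{"type":"array","items":{"type":"array","items":{"type":"number"}}}},"required":["targets"]}

```bash
mkdir -p pics; cat > h.py <<'E'
import numpy as np, cv2
from bench import robot
def snap(n,name):
    s=robot.snapshot(n); cv2.imwrite(f'pics/{name}.png',s['image'][:,:,::-1]); np.save(f'pics/{name}.npy',{k:np.array(v) for k,v in s.items()},allow_pickle=True); return s
def load(name): return np.load(f'pics/{name}.npy',allow_pickle=True).item()
def ray(s,uv):
    p=cv2.undistortPoints(np.array([[uv]],float),np.array(s['camera_matrix']),np.array(s['distortion']))[0,0]
    P=np.array(s['pose']); d=P[:3,:3]@np.array([p[0],-p[1],-1.]); return P[:3,3],d
def plane(s,uv,z):
    o,d=ray(s,uv); return o+d*(z-o[2])/d[2]
def proj(s,X):
    P=np.array(s['pose']); c=(np.atleast_2d(X)-P[:3,3])@P[:3,:3]; c=c*[1,-1,-1]
    return cv2.projectPoints(c,np.zeros(3),np.zeros(3),np.array(s['camera_matrix']),np.array(s['distortion']))[0][:,0]
E
python3 - <<'E'
from h import *
for n in('side','top'):
    s=snap(n,n+'0'); print(n,np.round(s['pose'],3).tolist(),np.round(s['camera_matrix'],0).tolist())
print(robot.get_obs())
E
```

```text
side [[0.858, 0.271, -0.437, 0.042], [-0.514, 0.481, -0.711, -0.738], [0.017, 0.834, 0.551, 0.644], [0.0, 0.0, 0.0, 1.0]] [[401.0, 0.0, 279.0], [0.0, 401.0, 212.0], [0.0, 0.0, 1.0]]
top [[0.026, 0.992, -0.126, 0.363], [-1.0, 0.027, 0.008, -0.034], [0.011, 0.126, 0.992, 1.335], [0.0, 0.0, 0.0, 1.0]] [[543.0, 0.0, 285.0], [0.0, 543.0, 209.0], [0.0, 0.0, 1.0]]
{'time': 0.1, 'joint_positions': array([ 1.03589454e+00,  8.78973854e-02,  1.37204466e+00,  2.82318072e-05,
        1.68361569e+00, -1.03103239e-01]), 'qvel': array([-0.00172097, -0.00246272, -0.00531406, -0.00089065,  0.00123644,
        0.00148135]), 'joint_torque': array([ 1.99107417e-03, -3.41253662e+01, -3.03301048e+01,  7.19240913e-02,
        3.04007228e-02, -9.73984038e-05]), 'tool_pos': array([0.22992965, 0.49910613, 0.20444198]), 'ee_rot': array([-1.68817713,  1.56883104, -2.11997253]), 'wrist_force': array([-0.13588117,  0.29664505,  0.19240668]), 'wrist_torque': array([-0.014667  ,  0.02498492,  0.07460841]), 'width': 0.09398424008702036}
```

View pics/top0.png

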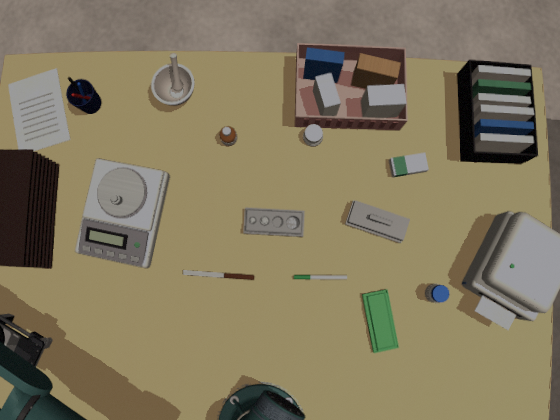

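View pics/side0.png

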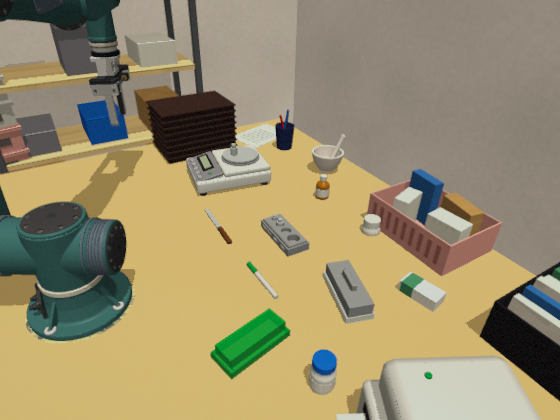

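The top view shows:
- weight on the balance pan at about (117,200)
- case at (274,222), with its large empty hole to the right at (293,222)
- nested grey lids with rib at (378,221)

Could be mistaken for the targets:
- lids: the green look-alike at (380,320) or the case itself at (274,222); I choose the grey cap with rib at (378,221)
- weight: the small weights in the case at (253,220) and (264,221); I choose the one on the pan at (117,200)

A close crop will check these choices.

```bash
python3 - <<'E'
from h import *
t=cv2.imread('pics/top0.png'); s=cv2.imread('pics/side0.png')
def c(i,x,y,w=66,h=50,k=6): return cv2.resize(i[y-h//2:y+h//2,x-w//2:x+w//2],(w*k,h*k),interpolation=cv2.INTER_CUBIC)
m=np.vstack([np.hstack([c(t,122,200),c(t,274,222)]),np.hstack([c(t,378,221),c(s,236,158)])])
cv2.imwrite('pics/m0.png',m); print(m.shape)
E
```

```text
(600, 792, 3)
```

View pics/m0.png

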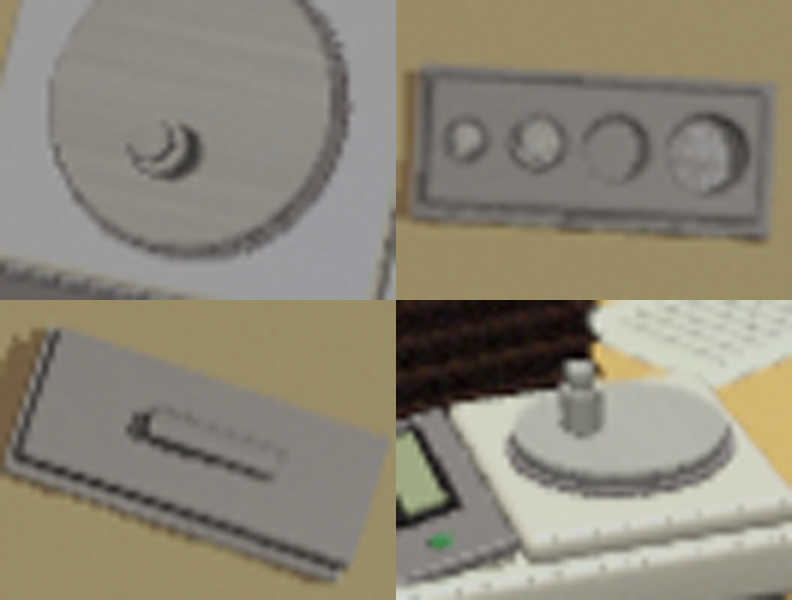

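The crops confirm the choices: the lone weight stands on the pan, the 26 mm hole is empty (the third from the left in the image), and the grey cap has its rib and a pale band below. Next I measure.

```bash
python3 - <<'E'
from h import *
T=load('top0');S=load('side0')
w=plane(T,(113.8,198.3),.117);print('w100 top',w, 'side knob top',plane(S,(233.3,144.2),.117))
print('proj of w in side',proj(S,w))
for n,px in dict(h20=(318.5-0+0,0),).items(): pass
def cp(x,y): return (241+(x-396)/6,197+y/6)
for n,p in dict(h20=cp(467,139),h50=cp(537,142),h26=cp(615,149),h32=cp(708,154)).items():
    z={'h20':.039,'h50':.047}.get(n,.03); print(n,np.round(plane(T,p,z),4))
img=T['image']; hsv=cv2.cvtColor(img,cv2.COLOR_RGB2HSV)
m=(hsv[...,1]<60).astype(np.uint8)
for n,(x,y),z in(('case',(274,222),.022),('lid',(378,221),.0355)):
    k=np.zeros_like(m);k[y-30:y+30,x-45:x+45]=m[y-30:y+30,x-45:x+45]
    cs=max(cv2.findContours(k,0,1)[0],key=cv2.contourArea); 
    P=np.array([plane(T,q,z)[:2] for q in cs[:,0]+0.0]); r=cv2.minAreaRect((P*1000).astype(np.float32)); print(n,np.round(r[0],1),np.round(r[1],1),r[2],np.round(cv2.boxPoints(r)).tolist())
# handle ends, cap corners (z of cap top = .008+.0275=.0435-> band low .016+.0275)
def lp(x,y): return (378-33+x/6,221-25+(y-300)/6)
for p in((52,330),(388,438),(345,570),(15,460)): print('cap',np.round(plane(T,lp(*p),.0435),4))
for p in((150,415),(280,460)): print('hnd',np.round(plane(T,lp(*p),.0595),4))
E
```

```text
w100 top [0.53242172 0.35132355 0.117     ] side knob top [0.53210349 0.34729023 0.117     ]
proj of w in side [[232.84470472 143.7249702 ]]
h20 [0.4992 0.0316 0.039 ]
h50 [0.4979 0.0033 0.047 ]
h26 [ 0.4977 -0.0277  0.03  ]
h32 [ 0.4967 -0.0652  0.03  ]
case [498.7 -18.1] [146.6  64.7] 88.42528533935547 [[464.0, -90.0], [529.0, -92.0], [533.0, 54.0], [468.0, 56.0]]
lid [ 504.9 -270.2] [147.8  64.3] 72.56111145019531 [[452.0, -331.0], [513.0, -350.0], [558.0, -209.0], [496.0, -190.0]]
cap [ 0.5518 -0.2102  0.0435]
cap [ 0.5116 -0.3479  0.0435]
cap [ 0.4577 -0.3302  0.0435]
cap [ 0.4988 -0.1958  0.0435]
hnd [ 0.5165 -0.2476  0.0595]
hnd [ 0.4998 -0.3001  0.0595]
```

```bash
cat >> h.py <<'E'
from scipy.spatial.transform import Rotation as Ro
def plan(xyz,jaw=None):
    "moves in tool axes (cm, deg) to a world TCP target with jaw axis at angle jaw (deg)"
    o=robot.get_obs(); R=Ro.from_euler('xyz',o['ee_rot']).as_matrix(); p=o['tool_pos']
    d=R.T@(np.array(xyz)-p)*100
    a=np.degrees(np.arctan2(R[1,1],R[0,1])); t=0
    if jaw is not None: t=-((jaw-a+90)%180-90)
    print('t',o['time'],'pos',np.round(p,4),'tilt x',np.round(R[:,0],3),'jaw',round(a,1),'w',round(o['width'],4),'F',np.round(o['wrist_force'],1),'j6',round(o['joint_positions'][5],2)); print('shift',np.round(d,2),'turn about x',round(t,1))
E
python3 - <<'E'
from h import *
plan((.5322,.350,.17),-1.6); print(Ro.from_euler('xyz',robot.get_obs()['ee_rot']).as_matrix().round(3))
E
```

```text
t 0.1 pos [0.2299 0.4991 0.2044] tilt x [-0.001 -0.002 -1.   ] jaw 65.3 w 0.094 F [-0.1  0.3  0.2] j6 -0.1
shift [ 3.44 -0.89 33.69] turn about x 66.9
[[-0.001  0.419  0.908]
 [-0.002  0.908 -0.419]
 [-1.    -0.002 -0.   ]]
```

Emit:
carry_out([
  [0,0,0,1.7,0],
  [0,0,-0.1,3.2,0],
  [0,0,-0.1,3.2,0],
  [0,0,-0.1,3.2,0],
  [0,0,-0.1,3.2,0],
  [0,0,-0.1,3.2,0],
  [0,0,-0.1,3.2,0],
  [0,0,-0.1,3.2,0],
  [0,0,-0.1,3.2,0],
  [0,0,-0.1,3.2,0],
  [0,0,-0.1,3.2,0],
  [0,0,0,0,8],
  [0,0,0,0,8],
  [0,0,0,0,8],
  [0,0,0,0,8],
  [0,0,0,0,8],
  [0,0,0,0,8],
  [0,0,0,0,8],
  [0,0,0,0,8],
  [0,0,0,0,2.9],
])

```text
time: 2.1
tool_pos: [0.5318, 0.3492, 0.2046]
ee_rot: [-1.061, 1.569, -2.664]
wrist_force: [-0.9, -0.2, -0.2]
width: 0.0941
```

```bash
python3 - <<'E'
from h import *
S=snap('side','side1');T=snap('top','top1')
plan((.5322,.350,.14),-1.6)
t=cv2.imread('pics/top1.png'); s=cv2.imread('pics/side1.png')
def c(i,x,y,w=100,h=100,k=4): return cv2.resize(i[y-h//2:y+h//2,x-w//2:x+w//2],(w*k,h*k),interpolation=cv2.INTER_CUBIC)
cv2.imwrite('pics/m1.png',np.hstack([c(t,122,200),c(s,236,130)]))
E
```

```text
t 2.2 pos [0.5318 0.3493 0.2047] tilt x [-0.001 -0.001 -1.   ] jaw -1.6 w 0.0938 F [-0.5 -0.2 -0.2] j6 0.52
shift [ 6.47  0.04 -0.08] turn about x -0.0
```

View pics/m1.png

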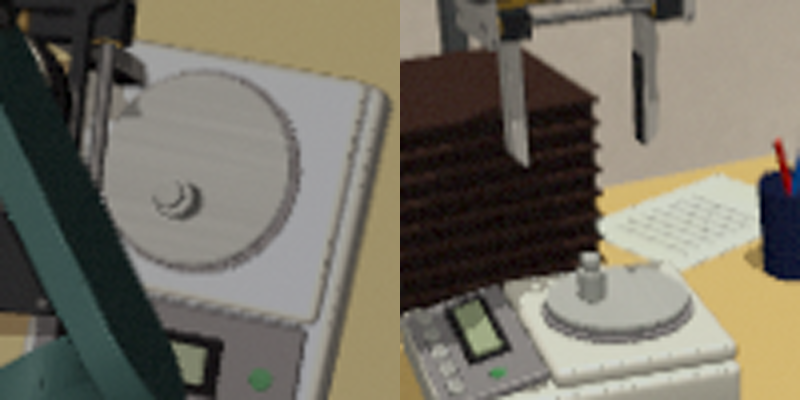

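The pads reach nearly to the fingertips, and the jaws are centred over the weight (tips at side (218,121) and (247,115), knob at about (233,145)). Descending.

Emit:
carry_out([
  [0,2,0,-0.1,0],
  [0,3,0,0,0],
  [0,3,0,0,0],
  [0,2,0,0,0],
  [0,1,0,0,0],
  [0,0,0,0,0],
  [1,0,0,0,0],
  [1,0,0,0,0],
  [1,0,0,0,0],
  [1,0,0,0,0],
  [1,0,0,0,0],
  [1,0,0,0,0],
  [1,0,0,0,0],
  [1,0,0,0,0],
  [1,0,0,0,0],
])

```text
time: 3.7
tool_pos: [0.5321, 0.3504, 0.0955]
ee_rot: [1.916, 1.571, 0.316]
wrist_force: [2.0, -0.6, 0.9]
width: 0.0254
```

Emit:
carry_out([
  [1,0,0,0,0],
  [1,0,0,0,0],
  [1,0,0,0,0],
])

```text
time: 4.0
tool_pos: [0.5322, 0.3504, 0.0956]
ee_rot: [1.961, 1.57, 0.362]
wrist_force: [1.0, -0.4, -0.4]
width: 0.0205
```

Emit:
carry_out([
  [1,0,0,0,0],
  [1,0,0,0,0],
  [1,-1,0,0,0],
  [1,-2,0,0,0],
  [1,-2,0,0,0],
  [1,-2,0,0,0],
  [1,0,0,0,0],
])

```text
time: 4.7
tool_pos: [0.5337, 0.3514, 0.1701]
ee_rot: [2.127, 1.563, 0.528]
wrist_force: [-0.5, 0.1, -0.9]
width: 0.021
```

```bash
python3 - <<'E'
from h import *
S=snap('side','side2');T=snap('top','top2')
plan((.498,-.0274,.14),-1.6)
t=cv2.imread('pics/top2.png'); s=cv2.imread('pics/side2.png')
def c(i,x,y,w=80,h=80,k=5): return cv2.resize(i[y-h//2:y+h//2,x-w//2:x+w//2],(w*k,h*k),interpolation=cv2.INTER_CUBIC)
cv2.imwrite('pics/m2.png',np.hstack([c(t,118,200),c(s,232,125)]))
E
```

```text
t 4.8 pos [0.5321 0.3505 0.1659] tilt x [ 0.001  0.001 -1.   ] jaw -1.6 w 0.0207 F [ 0.8 -0.1 -0.9] j6 0.52
shift [ 2.57 -2.33 37.88] turn about x -0.0
```

View pics/m2.png

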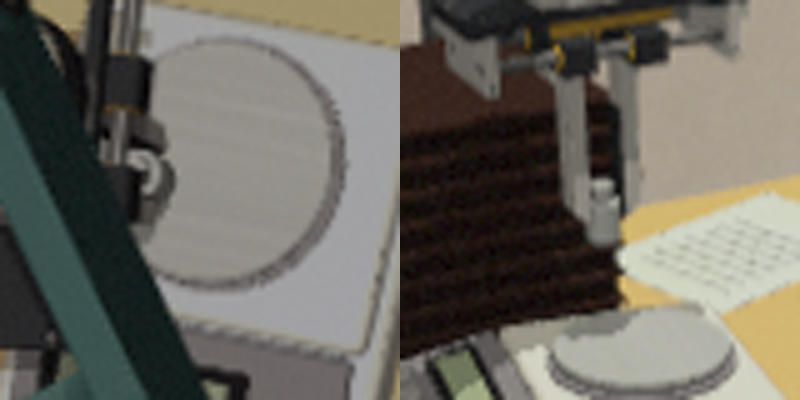

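Held and upright at side (233,133). Carrying it over to the hole.

Emit:
carry_out([
  [1,0,-0.1,1,0],
  [1,0,-0.1,2,0],
  [1,0,-0.2,3,0],
  [1,0,-0.2,3,0],
  [1,0,-0.2,3,0],
  [1,0,-0.2,3,0],
  [1,0,-0.2,3,0],
  [1,0,-0.2,3,0],
  [1,0,-0.2,3,0],
  [1,0,-0.2,3,0],
  [1,0,-0.2,3,0],
  [1,0,-0.2,3,0],
  [1,0,-0.1,2.5,0],
  [1,0,0,1.5,0],
  [1,1,0,0.9,0],
  [1,2,0,0,0],
  [1,2,0,0,0],
  [1,2,0,0,0],
  [1,1,0,0,0],
  [1,0,0,0,0],
])

```text
time: 6.8
tool_pos: [0.4961, -0.0273, 0.0825]
ee_rot: [-1.738, 1.565, 2.946]
wrist_force: [-0.5, 0.2, -0.8]
width: 0.0207
```

```bash
python3 - <<'E'
from h import *
S=snap('side','side3');T=snap('top','top3')
plan((.498,-.0274,.075),-1.6)
t=cv2.imread('pics/top3.png'); s=cv2.imread('pics/side3.png')
def c(i,x,y,w=80,h=80,k=5): return cv2.resize(i[y-h//2:y+h//2,x-w//2:x+w//2],(w*k,h*k),interpolation=cv2.INTER_CUBIC)
cv2.imwrite('pics/m3.png',np.hstack([c(t,275,215),c(s,285,220)]))
print(proj(S,[[.498,-.0274,.03]]), plane(load('side2'),(232.6,121),.1873))
E
```

```text
t 6.9 pos [ 0.4982 -0.0276  0.0855] tilt x [-0.  0. -1.] jaw -1.6 w 0.0208 F [ 1.2  0.2 -0.7] j6 -0.14
shift [ 1.05 -0.02 -0.02] turn about x -0.0
[[285.20306457 229.78531755]] [0.54073458 0.36313053 0.1873    ]
```

View pics/m3.png

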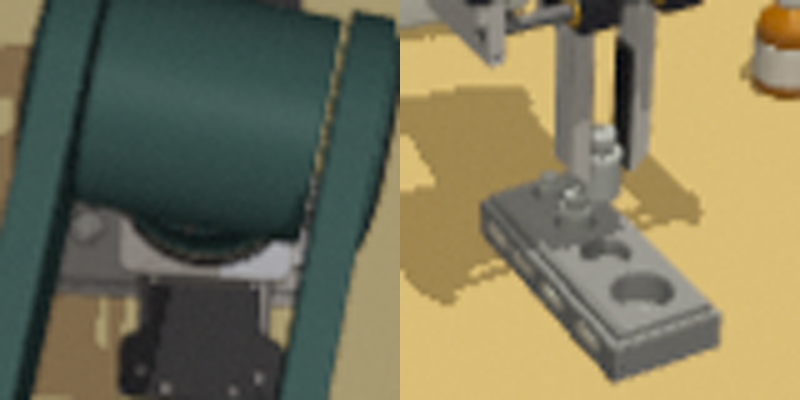

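```bash
python3 - <<'E'
from h import *
S=load('side3'); 
for z in (.0699,.0949,.1069): print(z,proj(S,[.498,-.0274,z]))
print('d per mm x,y,z',proj(S,[[.508,-.0274,.07],[.498,-.0174,.07],[.498,-.0274,.08]])-proj(S,[.498,-.0274,.07]))
img=cv2.resize(S['image'][190:250,255:315,::-1],None,fx=10,fy=10,interpolation=cv2.INTER_CUBIC);cv2.imwrite('pics/m4.png',img)
E
```

```text
0.0699 [[285.60017467 217.0941928 ]]
0.0949 [[285.85772036 208.8593351 ]]
0.1069 [[285.98382676 204.82600645]]
d per mm x,y,z [[ 3.33058564 -1.08369559]
 [-2.04901679 -1.91258663]
 [ 0.10220146 -3.26745112]]
```

View pics/m4.png

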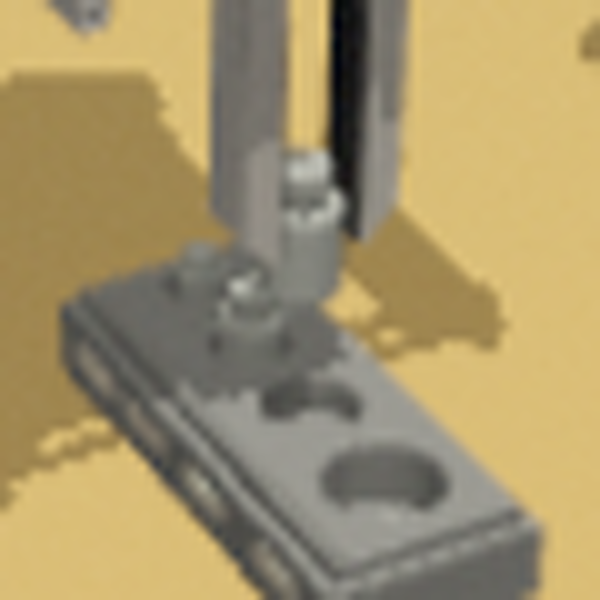

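Emit:
carry_out([
  [1,1,0.1,0.2,0],
  [1,1.2,0,0,0],
  [1,1,0,0,0],
  [1,0,0,0,0],
  [1,0,0,0,0],
])

```text
time: 7.4
tool_pos: [0.4988, -0.0297, 0.0529]
ee_rot: [-1.827, 1.57, 2.857]
wrist_force: [-0.7, 0.1, -1.0]
width: 0.0209
```

```bash
python3 - <<'E'
from h import *
S=snap('side','side5')
plan((.499,-.0294,.052),-1.6)
img=cv2.resize(S['image'][195:255,255:315,::-1],None,fx=10,fy=10,interpolation=cv2.INTER_CUBIC);img=cv2.convertScaleAbs(img,alpha=1.5);cv2.imwrite('pics/m5.png',img)
E
```

```text
t 7.45 pos [ 0.4993 -0.0298  0.0535] tilt x [ 0.  0. -1.] jaw -1.6 w 0.0203 F [ 0.3 -1.1 -1.1] j6 -0.14
shift [ 0.15 -0.03 -0.04] turn about x -0.0
```

View pics/m5.png

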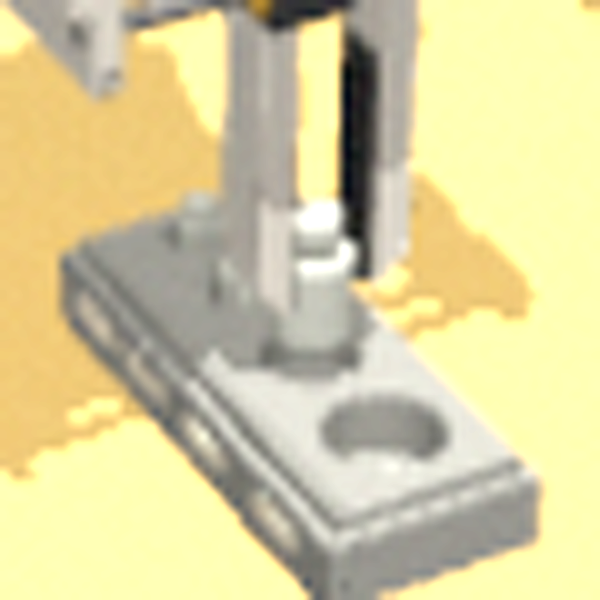

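The weight now sits over the hole (body centre about col 309 in the crop, hole about 312). Lowering with the force watched.

Emit:
carry_out([
  [1,0.4,0.05,-0.05,0],
  [1,0.4,0,0,0],
  [1,0.3,0,0,0],
  [1,0.2,0,0,0],
  [1,0,0,0,0],
])

```text
time: 7.95
tool_pos: [0.4994, -0.0292, 0.04]
ee_rot: [-1.785, 1.57, 2.898]
wrist_force: [-0.7, 0.1, -0.7]
width: 0.0205
```

Emit:
carry_out([
  [1,0.3,0,0,0],
  [1,0.2,0,0,0],
  [1,0.1,0,0,0],
  [1,0,0,0,0],
])

```text
time: 8.35
tool_pos: [0.4996, -0.0293, 0.0342]
ee_rot: [-1.884, 1.57, 2.8]
wrist_force: [0.3, -0.8, -0.8]
width: 0.0207
```

Emit:
carry_out([
  [1,0.1,0,0,0],
  [0.65,0,0,0,0],
  [0.5,0,0,0,0],
  [0.3,0,0,0,0],
  [0,0,0,0,0],
  [0,0,0,0,0],
  [0,0,0,0,0],
  [0,0,0,0,0],
  [0,0,0,0,0],
  [0,0,0,0,0],
  [0,-1,0,0,0],
  [0,-3,0,0,0],
  [0,-3,0,0,0],
  [0,-3,0,0,0],
  [0,-2,0,0,0],
  [0,0,0,0,0],
])

```text
time: 9.95
tool_pos: [0.5021, -0.0297, 0.1581]
ee_rot: [1.443, 1.562, -0.157]
wrist_force: [0.5, -0.6, -0.0]
width: 0.094
```

```bash
python3 - <<'E'
from h import *
S=snap('side','side6'); plan((.506,-.2715,.15),-17.4)
i=S['image'][:,:,::-1]
a=cv2.resize(i[200:260,255:315],(400,400),interpolation=cv2.INTER_CUBIC)
b=cv2.resize(i[250:330,310:390],(400,400),interpolation=cv2.INTER_CUBIC)
cv2.imwrite('pics/m6.png',cv2.convertScaleAbs(np.hstack([a,b]),alpha=1.3))
E
```

```text
t 10.0 pos [ 0.5009 -0.0295  0.1556] tilt x [ 0.004 -0.001 -1.   ] jaw -1.6 w 0.0942 F [ 0.2 -0.  -0.1] j6 -0.14
shift [ 0.58  1.2  24.17] turn about x 15.8
```

View pics/m6.png

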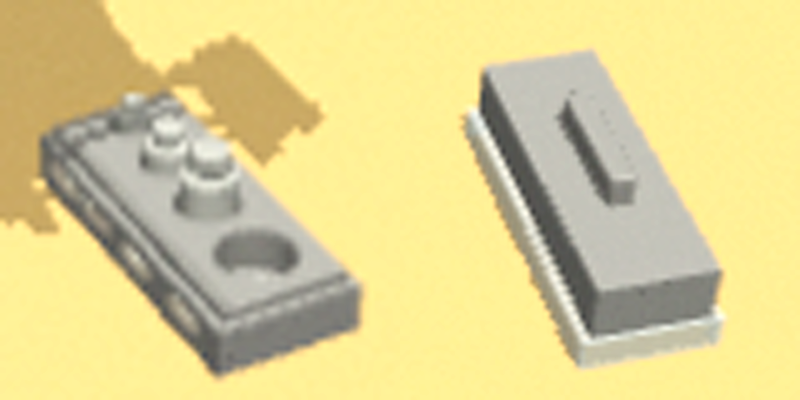

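The weight is seated upright in its hole (crop (210,175)), the small weights are untouched, and the lids are nested. Measuring the lids from the side view.

```bash
python3 - <<'E'
from h import *
S=load('side6'); T=load('top0')
q=lambda x,y:(310+(x-400)/5-.4,250+y/5-.4)
C=np.array([plane(S,q(*p),.0435)[:2] for p in((485,68),(593,52),(720,270),(597,292))])
d=(C[0]+C[1]-C[2]-C[3])/2; print('cap side',C.round(4).tolist(),C.mean(0),np.linalg.norm(d),np.degrees(np.arctan2(d[1],d[0])))
B=np.array([plane(S,q(*p),z)[:2] for p,z in(((467,110),.016),((580,350),.016),((722,316),.016))]); print('band',B.round(4).tolist(),(B[0]+B[2])/2, np.linalg.norm(B[0]-B[1]),np.degrees(np.arctan2(*(B[0]-B[1])[::-1])))
# top: rect of mask mixes; use cap corners
lp=lambda x,y:(345+x/6-.4,196+(y-300)/6-.4)
C=np.array([plane(T,lp(*p),.0435)[:2] for p in((52,330),(388,438),(345,570),(15,460))])
d=(C[0]+C[3]-C[1]-C[2])/2; print('cap top',C.mean(0),np.linalg.norm(d),np.degrees(np.arctan2(d[1],d[0])))
r=plane(T,(378,221),.0435);
# case tier corners from side
q=lambda x,y:(255+x*.15-.4,200+y*.15-.4)
for p,z in(((40,143),.022),((222,345),.022),((360,285),.022)): print('case',plane(S,q(*p),z).round(4))
E
```

```text
cap side [[0.5023, -0.1999], [0.5524, -0.2157], [0.5107, -0.3484], [0.4597, -0.3326]] [ 0.50628812 -0.27414848] 0.13920141641508574 72.37368599093514
band [[0.4983, -0.1951], [0.4528, -0.3351], [0.5153, -0.3505]] [ 0.50683629 -0.27277661] 0.1472766766037057 71.99831272649698
cap top [ 0.50591346 -0.27004017] 0.14198220997962988 73.38636066479243
case [0.467  0.0491 0.022 ]
case [ 0.4627 -0.0977  0.022 ]
case [ 0.5271 -0.0932  0.022 ]
```

Emit:
carry_out([
  [0,0,0,1.2,0],
  [0,0,0.1,3,0],
  [0,0,0.2,3,0],
  [0,0,0.2,3,0],
  [0,0,0.2,3,0],
  [0,0,0.2,3,0],
  [0,0,0.2,3,0],
  [0,0,0.2,3,0],
  [0,0,0.1,2,0],
  [0,0,0,0,8],
  [0,0,0,0,8],
  [0,3,0,0,0],
  [0,3,0,0,0],
  [0,1,0,0,0],
  [0,0,0,0,0],
  [0,0,0,0,0],
])

```text
time: 11.6
tool_pos: [0.5071, -0.2719, 0.0841]
ee_rot: [1.528, 1.57, -0.351]
wrist_force: [-0.0, 1.0, -0.1]
width: 0.0939
```

```bash
python3 - <<'E'
from h import *
S=snap('side','side7'); plan((.5063,-.2715,.003),-17.6)
b=cv2.resize(S['image'][200:340,270:410,::-1],(560,560),interpolation=cv2.INTER_CUBIC)
cv2.imwrite('pics/m7.png',cv2.convertScaleAbs(b,alpha=1.3))
E
```

```text
t 11.65 pos [ 0.5076 -0.2722  0.0849] tilt x [ 0.002 -0.001 -1.   ] jaw -17.6 w 0.0943 F [-0.6 -0.7  0.3] j6 -0.28
shift [ 8.19 -0.16 -0.03] turn about x -0.0
```

View pics/m7.png

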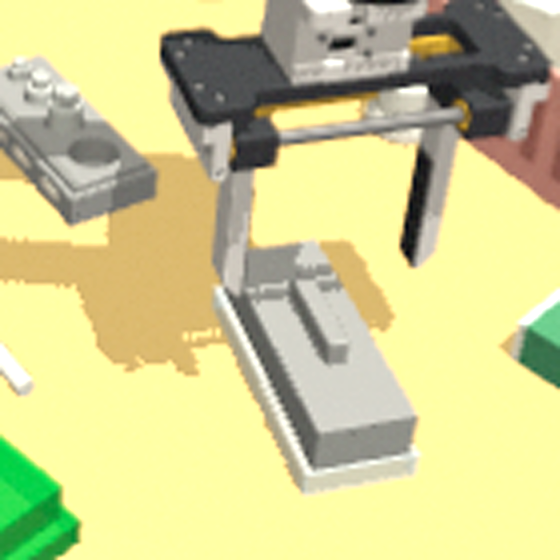

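The jaws straddle the lid symmetrically in the side view (tips at crop (235,285) and (420,260)). Descending and gripping the band.

Emit:
carry_out([
  [0,2,-0.1,0,0],
  [0,3,0,0,0],
  [0,2,0,0,0],
  [0,0.8,0,0,0],
  [0,0.2,0,0,0],
  [0,0,0,0,0],
  [1,0,0,0,0],
  [1,0,0,0,0],
  [1,0,0,0,0],
  [1,0,0,0,0],
  [1,0,0,0,0],
  [1,0,0,0,0],
  [1,0,0,0,0],
  [1,0,0,0,0],
])

```text
time: 13.05
tool_pos: [0.5065, -0.2716, 0.004]
ee_rot: [1.448, 1.569, -0.431]
wrist_force: [1.2, -0.2, 2.5]
width: 0.0627
```

Emit:
carry_out([
  [1,0,0,0,0],
  [1,0,0,0,0],
  [1,-0.5,0,0,0],
  [1,-1,0,0,0],
  [1,-1.5,0,0,0],
  [1,-2,0,0,0],
  [1,-2,0,0,0],
  [1,-1.5,0,0,0],
  [1,-1,0,0,0],
  [1,-0.5,0,0,0],
  [1,0,0,0,0],
])

```text
time: 14.15
tool_pos: [0.506, -0.2714, 0.104]
ee_rot: [1.419, 1.57, -0.459]
wrist_force: [0.8, 0.1, -2.4]
width: 0.0627
```

```bash
python3 - <<'E'
from h import *
plan((.5065-.0075,-.2716+.252,.104),-1.6)
E
```

```text
t 14.15 pos [ 0.506  -0.2714  0.104 ] tilt x [ 0.001 -0.    -1.   ] jaw -17.6 w 0.0627 F [ 0.8  0.1 -2.4] j6 -0.28
shift [-1.000e-02 -8.300e+00 -2.379e+01] turn about x -16.0
```

Emit:
carry_out([
  [1,0,-0.3,-0.8,0],
  [1,0,-0.5,-1.5,0],
  [1,0,-0.8,-2.2,0],
  [1,0,-0.9,-2.5,0],
  [1,0,-0.9,-2.5,0],
  [1,0,-0.9,-2.5,0],
  [1,0,-0.9,-2.5,0],
  [1,0,-0.8,-2.5,0],
  [1,0,-0.8,-2.2,0],
  [1,0,-0.7,-2,0],
  [1,0,-0.5,-1.5,0],
  [1,0,-0.2,-0.8,0],
  [1,0,-0.1,-0.3,0],
  [1,0,0,0,-4],
  [1,0,0,0,-5],
  [1,0,0,0,-4],
  [1,0,0,0,-3],
  [1,-0.0,0,0,0],
  [1,0,0,0,0],
])

```text
time: 16.05
tool_pos: [0.4987, -0.0196, 0.1033]
ee_rot: [-1.531, 1.57, -3.132]
wrist_force: [0.1, -0.4, -2.0]
width: 0.0628
```

```bash
python3 - <<'E'
from h import *
S=snap('side','side8'); plan((.499,-.0196,.08),-1.6)
b=cv2.resize(S['image'][150:270,220:340,::-1],(600,600),interpolation=cv2.INTER_CUBIC)
cv2.imwrite('pics/m8.png',cv2.convertScaleAbs(b,alpha=1.3))
for z in(.1,.022): print(proj(S,[[.499-.0315+.00*1,-.0195-.073,z],[.499+.0315,-.0195-.073,z]]))
E
```

```text
t 16.1 pos [ 0.4988 -0.0196  0.1033] tilt x [-0.  0. -1.] jaw -1.7 w 0.0624 F [-0.7  0.6 -2.7] j6 -0.12
shift [2.33 0.02 0.  ] turn about x -0.1
[[289.42101463 223.66143545]
 [311.43602075 216.27504923]]
[[288.43401242 249.56654237]
 [309.54159785 241.7910727 ]]
```

View pics/m8.png

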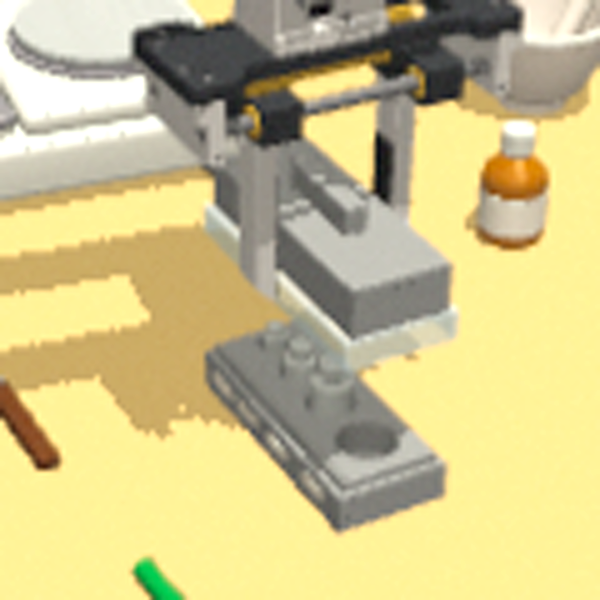

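Lids are level and nested at crop (340,270), and aligned over the case within about 2 mm. Lowering gently.

Emit:
carry_out([
  [1,0.5,0,0,0],
  [1,1,0,0,0],
  [1,1.3,0,0,0],
  [1,1.3,0,0,0],
  [1,1,0,0,0],
  [1,0.7,0,0,0],
  [1,0.4,0,0,0],
  [1,0.3,0,0,0],
  [1,0.2,0,0,0],
  [1,0.2,0,0,0],
  [1,0,0,0,0],
])

```text
time: 17.2
tool_pos: [0.499, -0.0194, 0.0346]
ee_rot: [1.658, 1.57, 0.059]
wrist_force: [0.4, -0.2, -2.6]
width: 0.063
```

Emit:
carry_out([
  [1,0.2,0,0,0],
  [1,0.2,0,0,0],
  [1,0.1,0,0,0],
  [1,0,0,0,0],
])

```text
time: 17.6
tool_pos: [0.4987, -0.0193, 0.0293]
ee_rot: [-1.937, 1.57, 2.746]
wrist_force: [0.8, -0.6, -3.9]
width: 0.0625
```

Emit:
carry_out([
  [1,0.1,0,0,0],
  [1,0.1,0,0,0],
  [1,0.1,0,0,0],
  [1,0,0,0,0],
])

```text
time: 18.0
tool_pos: [0.4987, -0.0193, 0.0263]
ee_rot: [-1.954, 1.57, 2.73]
wrist_force: [-0.6, -0.4, -1.7]
width: 0.0628
```

Emit:
carry_out([
  [1,0.1,0,0,0],
  [1,0.05,0,0,0],
  [1,0,0,0,0],
])

```text
time: 18.3
tool_pos: [0.4989, -0.0193, 0.026]
ee_rot: [1.499, 1.57, -0.1]
wrist_force: [-4.3, -0.2, 4.7]
width: 0.063
```

Emit:
carry_out([
  [0,0,0,0,0],
  [0,0,0,0,0],
  [0,0,0,0,0],
  [0,0,0,0,0],
  [0,0,0,0,0],
  [0,0,0,0,0],
  [0,-1,0,0,0],
  [0,-2,0,0,0],
  [0,-2,0,0,0],
  [0,-2,0,0,0],
  [0,-1,0,0,0],
  [0,0,0,0,0],
  [0,0,0,0,0],
])

```text
time: 19.6
tool_pos: [0.4986, -0.0193, 0.1046]
ee_rot: [-1.851, 1.57, 2.833]
wrist_force: [0.2, 0.0, -0.4]
width: 0.094
```

```bash
python3 - <<'E'
from h import *
S=snap('side','side9'); plan((.499,-.0193,.068),-1.6)
b=cv2.resize(S['image'][170:270,230:330,::-1],(600,600),interpolation=cv2.INTER_CUBIC)
cv2.imwrite('pics/m9.png',cv2.convertScaleAbs(b,alpha=1.3))
E
```

```text
t 19.65 pos [ 0.4982 -0.0192  0.104 ] tilt x [-0.002  0.    -1.   ] jaw -1.6 w 0.094 F [-0.2 -0.4  0.5] j6 -0.12
shift [3.6  0.09 0.01] turn about x -0.0
```

View pics/m9.png

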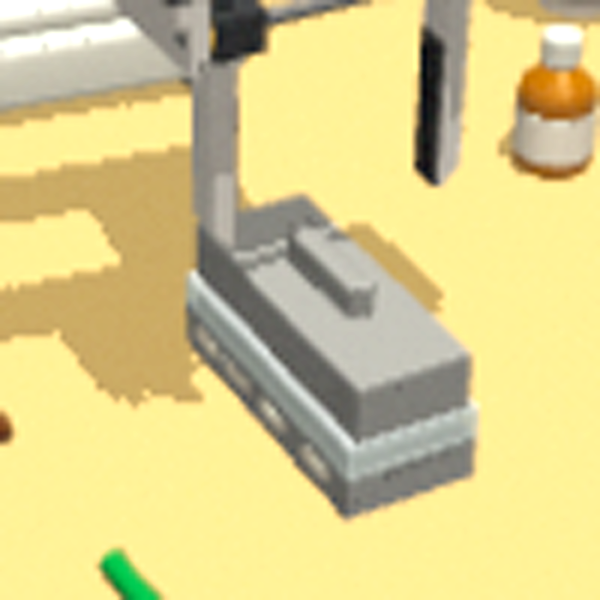

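The pair is seated flush on the plinth. Now gripping the rib.

Emit:
carry_out([
  [0,1,0,0,0],
  [0,1,0,0,0],
  [0,1,0,0,0],
  [0,0.5,0,0,0],
  [0,0,0,0,0],
  [1,0,0,0,0],
  [1,0,0,0,0],
  [1,0,0,0,0],
  [1,0,0,0,0],
  [1,0,0,0,0],
  [1,0,0,0,0],
  [1,0,0,0,0],
  [1,0,0,0,0],
  [1,0,0,0,0],
  [1,0,0,0,0],
  [1,0,0,0,0],
  [1,0,0,0,0],
  [1,0,0,0,0],
  [1,0,0,0,0],
])

```text
time: 21.55
tool_pos: [0.4989, -0.0193, 0.07]
ee_rot: [2.507, 1.571, 0.907]
wrist_force: [0.7, 0.3, -0.3]
width: 0.0116
```

Emit:
carry_out([
  [1,-0.2,0,0,0],
  [1,-0.4,0,0,0],
  [1,-0.5,0,0,0],
  [1,-0.6,0,0,0],
  [1,-0.7,0,0,0],
  [1,-0.8,0,0,0],
  [1,-1,0,0,0],
  [1,-1,0,0,0],
  [1,-1,0,0,0],
  [1,-1,0,0,0],
  [1,-1,0,0,0],
  [1,-0.8,0,0,0],
  [1,-0.5,0,0,0],
  [1,-0.3,0,0,0],
  [1,-0.2,0,0,0],
  [1,0,0,0,0],
  [1,0,0,0,0],
  [1,0,0,0,0],
])

```text
time: 23.35
tool_pos: [0.4986, -0.0193, 0.1695]
ee_rot: [-1.777, 1.57, 2.906]
wrist_force: [0.0, 0.3, -2.5]
width: 0.0115
```

```bash
python3 - <<'E'
from h import *
S=snap('side','side10'); plan((.499,-.0193,.170),-1.6)
# numeric comparison: change in inner-lid band region vs the seated picture, and where the outer lid's rib/caps moved
A=load('side9')['image'].astype(int);B=S['image'].astype(int)
for n,(x,y) in dict(front_corner=(288.5,246),right_corner=(308,240),left_corner=(262.5,218)).items():
    x=int(x);y=int(y); 
    a=A[y-4:y+12,x-4:x+5].mean(2);b=B[y-4:y+12,x-4:x+5].mean(2)
    print(n,cv2.phaseCorrelate(a.astype(np.float32),b.astype(np.float32)),abs(a-b).mean())
# lowest grey cap corners expected if level, lid bottom z=.038+.1
c=np.array([.499,-.0193]);u=np.array([np.cos(np.radians(88.4)),np.sin(np.radians(88.4))]);v=np.array([-u[1],u[0]])
pts=[[*(c+i*.07075*u+j*.02725*v),.1655] for i,j in((1,1),(1,-1),(-1,-1),(-1,1))]
print('expected cap top corners',proj(S,pts).round(1).tolist())
hs=cv2.cvtColor(S['image'],cv2.COLOR_RGB2HSV); 
for x in(280,290,300,308): print(x,''.join('g' if hs[r,x,1]<50 else '.' for r in range(170,262)))
E
```

```text
t 23.4 pos [ 0.4987 -0.0193  0.1696] tilt x [-0.001  0.    -1.   ] jaw -1.6 w 0.0116 F [-0.1 -0.6 -2.1] j6 -0.12
shift [-0.04  0.03 -0.  ] turn about x -0.0
front_corner ((0.8315816312824671, 0.5609512486310368), 1.0668656726678212) 6.425925925925927
right_corner ((0.8789151107150639, 1.9538815783736814), 0.6634101370970408) 7.37962962962963
left_corner ((-0.10709708948395402, -4.258979825549364), 0.26852439012792373) 16.62962962962963
expected cap top corners [[261.9, 173.1], [280.6, 168.5], [310.5, 193.4], [290.4, 199.1]]
280 gggggggggggggggggggggggggggggg.....ggggggggggggggggggggggggggggggggggggggggggg..............
290 ggggggggggggggggggggggggggggggggggggggg......gggggggggggggggggggggggggggggggggggggggg.......
300 ................ggggggggggggggggggggg.................gggggggggggggggggggggggggggg..........
308 .......................ggggggggggg.................................gggggggg.................
```

```bash
python3 - <<'E'
from h import *
A=load('side9')['image'];B=load('side10')['image']
for x in(295,304,307): print(x,'\n',A[228:256,x].mean(1).astype(int).tolist(),'\n',B[228:256,x].mean(1).astype(int).tolist(),'\n hang',B[186:214,x].mean(1).astype(int).tolist())
o=robot.get_obs(); print(o['time'],o['wrist_force'],o['qvel'].round(3))
E
```

```text
295 
 [151, 150, 150, 149, 150, 122, 98, 97, 95, 95, 94, 97, 95, 103, 154, 144, 131, 128, 134, 124, 88, 93, 95, 95, 97, 102, 163, 173] 
 [171, 176, 180, 181, 182, 177, 156, 133, 126, 126, 128, 129, 164, 179, 167, 141, 128, 126, 133, 121, 86, 87, 96, 93, 94, 101, 161, 170] 
 hang [147, 146, 148, 148, 146, 146, 147, 146, 147, 147, 146, 147, 130, 102, 93, 91, 92, 95, 92, 94, 94, 96, 130, 164, 143, 121, 120, 120]
304 
 [149, 148, 122, 100, 96, 95, 96, 95, 96, 96, 102, 153, 143, 130, 129, 134, 112, 86, 92, 95, 97, 96, 117, 165, 173, 173, 172, 174] 
 [197, 206, 190, 162, 155, 154, 151, 149, 151, 160, 178, 166, 140, 128, 127, 132, 109, 83, 90, 96, 93, 94, 116, 161, 169, 170, 170, 170] 
 hang [171, 171, 165, 153, 147, 146, 148, 146, 147, 145, 110, 93, 95, 93, 94, 95, 96, 94, 94, 102, 160, 169, 171, 171, 169, 171, 170, 170]
307 
 [156, 125, 101, 100, 98, 101, 103, 104, 110, 112, 152, 146, 139, 133, 135, 110, 98, 95, 95, 96, 97, 117, 165, 172, 172, 172, 172, 172] 
 [171, 169, 171, 171, 170, 171, 169, 183, 179, 176, 164, 145, 135, 131, 131, 110, 95, 93, 95, 94, 96, 114, 162, 170, 171, 170, 171, 170] 
 hang [169, 170, 171, 169, 169, 162, 151, 146, 147, 118, 97, 93, 93, 93, 93, 93, 93, 95, 97, 159, 170, 170, 170, 170, 170, 171, 171, 169]
23.4 [-0.14586932 -0.64183556 -2.05028187] [-0.001 -0.001 -0.002  0.001 -0.002 -0.002]
```

Emit:
carry_out([
  [1,0,0,0,0],
  [1,0,0,0,0],
])

```text
time: 23.6
tool_pos: [0.4988, -0.0193, 0.1698]
ee_rot: [-2.023, 1.571, 2.661]
wrist_force: [-0.7, 0.1, -2.0]
width: 0.0117
```

Emit:
carry_out([
  [1,0,0,0,0],
  [1,0,0,0,0],
])

```text
time: 23.8
tool_pos: [0.4989, -0.0194, 0.17]
ee_rot: [2.095, 1.571, 0.495]
wrist_force: [-0.5, -0.1, -2.6]
width: 0.0116
```

The seated band's profile is unchanged and the hanging cap has no pale band below it. Handing in.

```bash
python3 - <<'E'
from bench import robot
print(robot.close_job())
E
```

```text
the job is handed in; nothing more can be done
None
```

I put the 100 g weight back in its 26 mm hole and seated both lids together on the case. I then lifted the outer lid alone by about 10 cm and handed the job in at 23.8 s with the gripper holding it. Handing in reports no verdict, so the result rests on my own checks.

**Weight:** the picture taken after I let go shows it upright in its hole, with the small weights in place.

**Outer lid:** it is still held by the rib, with the gripper reading 11.6 mm open on the 12 mm rib. The fingertips rose from 0.070 to 0.170 m over mid-case. The tool is vertical and the joint speeds are about zero.

**Inner lid:** its band looks unchanged in the image before and after the lift, and the hanging cap has no band under it.

**Checks that disagreed:**
- The wrist force with the outer lid alone read 2.0 to 2.6 N, where about 1.3 N was expected. With both lids it had read much the same, mostly 2.0 to 2.7 N. These readings wander by about 1 N, so I trusted the pictures.
- The automatic image shift check gave about 1 to 2 px at two corners of the band, and an unreliable value at the third, where the lifted lid changes the background. The direct brightness profiles along three columns across its near end and right side showed no shift.

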